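Offer a bracketed seat rail up to its assembly jig

TASK

First slide the jig's end clamp outwards by its black knob until it is against its outer stop, and leave it there. Then pick up the loose seat rail by its balance point (it is heavy at the bracket end) and hold it level and still about 5 cm above the jig's saddles, in line with them and with its bracket straight over the jig's pocket. Finish while still holding it there: do not put it down or let go, never let it tip up, and leave the other things on the bench alone.

Things in the scene. Friction and masses are not known exactly. Their poses are not given: they have to be found in the camera images.
- rail: Loose seat rail lying on the bench, 265 mm, 0.36 kg: pale wooden bar 26 wide (y), 40 high, from x = -120 to 90 mm, then a dark cast-steel bracket 44 high: sleeve 42 wide to 135, end flange 64 wide to 145. Origin on its underside; x along it towards the bracket, z up. It balances at x = 65 mm, on the wood 25 mm short of the bracket.
- rail_balance (a point): The rail's balance point (centre of mass along its length): on the bar's centreline, 20 mm above the underside, 25 mm from the bracket's sleeve, 185 mm from the bare end. Grasp the 26 mm wide bar here, fingers either side. Axes as the rail: x towards the bracket.
- rail_bracket (a point): Point in the rail's bracket, 50 mm beyond the balance point along the rail's x, 20 mm above the underside.
- jig: Dark steel jig fixed to the bench: plate 345 x 100 x 10. Along its x: stop block 40 high, inner face at -165 mm; end clamp; two U saddles at -30 and 55 (notch 32 wide, floor 30, horn tops 52 above the bench); pocket 50 long, 76 wide, walls to 52, centred at 115. Origin on the bench on its centreline; x from stop to pocket.
- jig_seat (a point): Point on the jig's centreline at x = 65 mm, level with the saddles' horn tops (52 mm above the bench): the rail's balance point belongs straight above it. Same axes as the jig.
- jig_pocket (a point): Point over the middle of the jig's pocket, at jig x = 115 mm, 52 mm above the bench: the rail's bracket point belongs straight above it.
- clamp (a joint): Slide of the jig's end clamp, m: 0 = fully in (beside the saddle), 0.080 = against the outer stop; grows as it moves along the jig's -x. Friction about 4 N; it stays where it is left.
- clamp_knob (a point): Centre of the end clamp's black knob, an upright cylinder 24 mm across, spanning 52 to 92 mm above the bench; this point is at 72. Below are a 14 mm neck and an aluminium block 35 x 72 mm, top at 44 (a small pad on its saddle side stands to 53). Slides with the clamp; axes as the jig.
- wrench: Bystander: a steel wrench 200 mm long lying on the bench. Origin on the underside.
- turned_foot: Bystander: a dark turned wooden sofa foot standing upright, 80 mm high, 72 across. Origin under its centre.
- blue_bin: Bystander: an open blue bin 150 x 110 x 60 mm. Origin under its centre.
- offcuts: Bystander: two stacked pale wood offcuts 90 x 50 x 24 mm. Origin under the centre.

How it is judged (in metres and radians):
On the way, in this order (a step that is already met when the one before it is completed fails the run):
1. the end clamp is out against its stop, the rail still lying on the bench (value of joint clamp above 0.075 m and height (world z) of rail below 0.01 m), for 0.2 s.
2. the rail is lifted clear of the bench at its balance point (height (world z) of rail above 0.03 m and contact force between rail and the fingers above 1 N and x of the grasp point in the frame of rail_balance between -0.02 and 0.02 m), for 0.1 s.
At the end, for the whole second after the job is handed in: Clamp within 5 mm of its stop; rail gripped within 20 mm of its balance point, level within 0.09 rad, still, underside 15 to 100 mm above the horn tops, balance and bracket points within 25 mm of straight above seat and pocket, in line within 0.12 rad; jig does not touch it (value of joint clamp above 0.075 m and horizontal distance between rail_balance and jig_seat below 0.025 m and horizontal distance between rail_bracket and jig_pocket below 0.025 m and angle between the x axis of rail_balance and the x axis of jig_seat, either way round below 0.12 rad and z of rail_balance in the frame of jig_seat between 0.035 and 0.12 m and angle between rail's own z axis and vertical below 0.09 rad and x of the grasp point in the frame of rail_balance between -0.02 and 0.02 m and contact force between rail and the fingers above 1 N and contact force between rail and jig below 0.1 N and linear speed of rail below 0.03 m/s and angular speed of rail below 0.15 rad/s); the arm keeps its last pose, push and grip.
It fails at once if wrench: moved more than 25 mm (distance of wrench from where it was at the start of the episode above 0.025 m).
It fails at once if turned wooden foot: moved more than 25 mm (distance of turned_foot from where it was at the start of the episode above 0.025 m).
It fails at once if blue bin: moved more than 25 mm (distance of blue_bin from where it was at the start of the episode above 0.025 m).
It fails at once if wood offcuts: moved more than 25 mm (distance of offcuts from where it was at the start of the episode above 0.025 m).
It fails at once if the rail tips more than 0.25 rad (angle between rail's own z axis and vertical above 0.25 rad).
It also fails if it takes over 51 s, if anything falls off the work surface, if the arm or the gripper's body presses on something with over 40 N, if the wrist force passes 120 N, or if a joint passes its speed limit or range.

ROBOT

A 6-joint arm with a two-finger parallel gripper is mounted at the origin on the work surface. World frame = base frame: x ahead of the robot, y to its left, z up, the work surface at z = 0. Lengths are in m, angles in degrees, forces in N, time in s.
With the tool pointing down it reaches from about 0.3 to 0.75 m from the base axis. Payload 8.5 kg.
Tool frame: the origin (TCP) lies on the centre line of the jaws, within the pads' length; the fingertips stand 19 mm ahead of it and the grasp point (between the pads) is the TCP; z points along the fingers, x is the direction in which the jaws open and shut, and the axes are right-handed (so a half turn about z gives the same grasp; the last joint's range is limited). The gripper opens to 85 mm and grips with 20 to 120 N. Pads are 22 mm wide; open, the fingers measure 114 mm over their backs; the gripper's body (76 mm by 85 mm) begins 54 mm behind the grasp point. The pads swing forward as they close: fully open they stand 13 mm farther back than shut.
Start: joints at [-12.336, 21.807, 74.336, -0, 83.858, -12.336], TCP at [0.55, 0, 0.25] pointing down, gripper open.
Joint ranges: [-178.18, 178.18], [-50.72, 133.34], [12.68, 142.11], [-81.47, 261.47], [9.98, 163.14], [-165.26, 165.26]. Speed limits (degrees/s): [136.94, 136.94, 180, 180, 180, 180].

INTERFACE

Orientations are given as a 3x3 rotation matrix whose columns are the frame's x, y, z axes.
In Python, from rig import env, cams, order gives the robot as it stands.
- The arm moves only by the tool step_arm, never from a script. Its argument "steps" is a list of rows, each an object with "xyz": the shift along the tool's x, y, z normalised to -1 to 1, where 1 is 0.04 m, a list of three; "turn": the turn, a rotation vector about the tool's x, y, z normalised to -1 to 1, where 1 is 0.08 rad, a list of three; "gripper": the gripper command: -1 is shut, 1 is fully open, values between are in proportion. A call has 1 to 20 rows; each row shifts and turns the commanded pose from where the row before left it, along the tool's axes as they then stand; what a row does not reach is not made up. A row lasts 1/12 s, in which the tool goes at most 41.7 mm and 7.16 degrees, less where a joint would pass 70% of its speed; a pose out of reach is approached as far as the arm can. A call with a number of a shift or a turn outside -1 to 1 is refused whole. A call with a gripper value outside its range is refused whole. The fingers move at their own pace and stop on an object; "squeeze" is the grip in N (left out, the last holds). Time passes only in rows, so rows that do not move let the fingers close. It gives the time, the measured TCP pose, the force and the opening at its end, in the units of the state.
- env.observe(): the state, without advancing time (a new reading comes with each control period).
- cams.get_image(name): name is "scene" or "side" or "wrist"; returns (picture, depth): 400x640x3 uint8, red, green, blue; 400x640 float32, m along the optical axis (not along the pixel's ray), 0 where there is no reading.
- cams.camera_info(name): a dict with "fx", "fy", "cx", "cy" (pixels), "k1" (the pictures are not rectified: a ray, as slopes to the right and down, at radius r is drawn at 1 + k1 r^2 times it, then the intrinsics apply), "extrinsics" (4x4, takes a point from camera to world coordinates). Camera axes: x right, y down, z forward; pixel columns grow to the right and rows downward; lengths in m; the calibration is good to about 2 mm. A picture is of the moment at which its call begins: read the wrist's pose just before it. camera_info takes no time and is no camera call; for the wrist camera it gives the pose at the moment of the call.
- order.close_job(): hands the job in, once; it reports no verdict.
The state is a dict: "time_s": time; "q": joint angles; "qvel": joint speeds; "joint_efforts": joint torques, N m; "position": TCP position; "tool_rot": TCP orientation; "ft_force": force on the tool from outside, world axes, zero at the start; "wrist_torque": the same for the moment, N m; "grip_width": finger opening in m.
Only numpy, scipy, OpenCV 4.12 (cv2) and the standard library are available. Lean on these libraries where they do the work, as an engineer would, in place of code of your own. Each camera call takes 0.05 s, during which the arm holds its last target. There are 200 camera calls.

## Working session

There is one attempt and no reset: what is moved stays moved. The work goes in short steps, Python scripts to look and compute and a tool call to move; the robot and the scene stay as the last step left them, time stands still between calls to the robot, and variables do not carry over. Pictures are saved under pics/ and viewed, about 8 in all and at most 12, crops included, and the job is handed in when it is done.

Besides the shell and the picture viewer there is one more tool, called after "Request:" as name(argument=value, ...), one argument or row to a line, values as JSON. step_arm: Moves the arm, as the interface text tells. Scaled input: -1 to 1 covers 0.04 m each way for a shift and 0.08 rad each way for a turn. Its arguments: {"type":"object","properties":{"steps":{"type":"array"},"squeeze":{"type":"number"}},"required":["steps"]}

```bash
mkdir -p pics; cat > h.py <<'E'
import numpy as np, cv2
from rig import env, cams, order
def grab(n,f=None):
    ci=cams.camera_info(n); im,d=cams.get_image(n)
    if f: cv2.imwrite('pics/'+f,im[:,:,::-1])
    return ci,im,d
def rays(ci,uv):
    uv=np.asarray(uv,float).reshape(-1,1,2)
    K=np.array([[ci['fx'],0,ci['cx']],[0,ci['fy'],ci['cy']],[0,0,1]])
    p=cv2.undistortPoints(uv,K,np.array([ci['k1'],0,0,0,0.]))[:,0]
    return np.c_[p,np.ones(len(p))]
def plane(ci,uv,z):
    E=np.array(ci['extrinsics']); r=rays(ci,uv)@E[:3,:3].T; o=E[:3,3]
    return o+r*((z-o[2])/r[:,2])[:,None]
def cloud(ci,d):
    v,u=np.mgrid[:400,:640]; r=rays(ci,np.c_[u.ravel(),v.ravel()])*d.reshape(-1,1)
    E=np.array(ci['extrinsics']); return (r@E[:3,:3].T+E[:3,3]).reshape(400,640,3)
E
python3 - <<'E'
from h import *
for n in('scene','side','wrist'):
    ci,im,d=grab(n,n+'0.png'); np.savez(n+'0.npz',im=im,d=d); print(n,np.round(ci['extrinsics'],3).tolist(),ci['fx'],ci['k1'])
print(env.observe())
E
```

```text
scene [[0.667, 0.653, -0.359, 1.092], [0.745, -0.586, 0.318, -0.437], [-0.003, -0.479, -0.878, 1.224], [0.0, 0.0, 0.0, 1.0]] 404.0483330652182 -0.002437290428076655
side [[0.889, -0.353, 0.293, 0.13], [-0.458, -0.674, 0.58, -0.917], [-0.007, -0.649, -0.76, 1.272], [0.0, 0.0, 0.0, 1.0]] 500.573182101921 -0.014688098346638583
wrist [[1.0, 0.001, -0.002, 0.55], [0.001, -0.958, -0.286, 0.073], [-0.003, 0.286, -0.958, 0.372], [0.0, 0.0, 0.0, 1.0]] 329.7373654112628 -0.024403664092769443
{'time_s': 0.15, 'q': array([-1.23347808e+01,  2.18315224e+01,  7.43696709e+01, -4.82651222e-04,
        8.38575169e+01, -1.23369803e+01]), 'qvel': array([ 0.00618082, -0.14508977, -0.19457178, -0.04708541,  0.01047052,
       -0.00679357]), 'joint_efforts': array([ 1.94521621e-03, -4.48624384e+01, -2.31344014e+01, -1.86937300e-04,
        3.77541786e-03, -1.65174959e-05]), 'position': array([5.49814569e-01, 4.57731157e-05, 2.49889295e-01]), 'tool_rot': array([[ 9.99999496e-01,  3.91883174e-05, -1.00282081e-03],
       [ 3.93996454e-05, -9.99999977e-01,  2.10714673e-04],
       [-1.00281253e-03, -2.10754078e-04, -9.99999475e-01]]), 'ft_force': array([ 0.21736611, -0.10563262,  0.11010481]), 'wrist_torque': array([-0.02791027,  0.02351881,  0.00866455]), 'grip_width': 0.0854905434626964}
```

View pics/scene0.png

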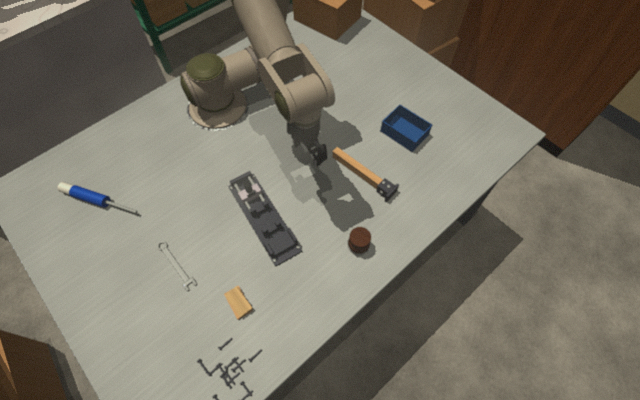

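View pics/side0.png

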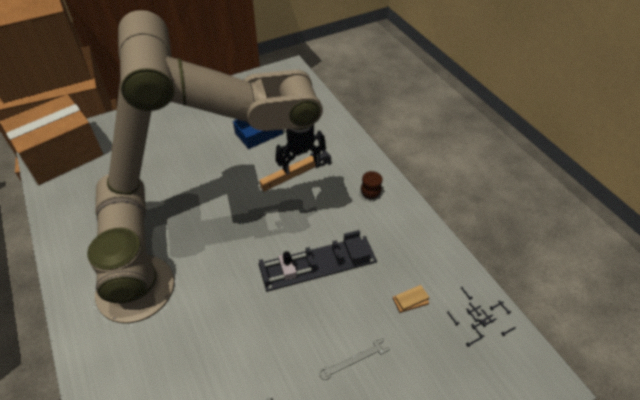

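The scene view shows the jig running from its stop end (240,180) to the pocket (288,250), and the rail from its bare end (335,152) to the bracket (390,190). The foot is at (359,239). The side view shows the knob at about (287,258). Next I'll measure from depth and take a closer crop.

```bash
python3 - <<'E'
from h import *
ci=cams.camera_info('scene'); D=np.load('scene0.npz'); im=D['im'];d=D['d']; P=cloud(ci,d)
print('bench z',np.median(P[300:340,130:180,2]))
hsv=cv2.cvtColor(im,cv2.COLOR_RGB2HSV)
# rail wood
def sub(m,x0,y0,x1,y1):
    o=np.zeros_like(m); o[y0:y1,x0:x1]=m[y0:y1,x0:x1]; return o
h,s,v=[hsv[...,i].astype(int) for i in range(3)]
wood=sub((h>5)&(h<25)&(s>100)&(v>70),325,140,405,205)
top=wood&(P[...,2]>.034)&(P[...,2]<.048)
p=P[top]; print('rail top n',top.sum(),p.mean(0))
r=cv2.minAreaRect(p[:,:2].astype(np.float32)*1000); print(r, cv2.boxPoints(r))
# jig dark
dark=sub((v<85)&(P[...,2]>.004)&(P[...,2]<.12),222,165,305,268)
n,l,st,c=cv2.connectedComponentsWithStats(dark.astype(np.uint8)); k=1+st[1:,4].argmax(); print(st[k])
m=(l==k); 
cn=cv2.findContours(m.astype(np.uint8),0,2)[0][0][:,0].astype(np.float32)
for lo,hi in((.006,.016),):
    q=P[m&(P[...,2]<hi)&(P[...,2]>lo)][:,:2].astype(np.float32)*1000
    r=cv2.minAreaRect(q); print(len(q),r,cv2.boxPoints(r))
for lo,hi in((.046,.056),(.08,.1)):
    q=P[m&(P[...,2]<hi)&(P[...,2]>lo)]; print(lo,len(q),q.mean(0))
for n in('foot',(345,225,375,255)),('bin',(380,105,435,150)),:
    b=n[1]; mm=sub(P[...,2]>.02,*b)&(P[...,2]<.12); print(n[0],P[mm].min(0),P[mm].max(0))
cr=cv2.resize(im[160:275,215:410],None,fx=4,fy=4,interpolation=2)
cv2.imwrite('pics/crop.png',cr[...,::-1])
E
```

```text
bench z -0.0005425610900561262
rail top n 377 [0.58908257 0.19067211 0.03895362]
((584.7584838867188, 191.033447265625), (210.11111450195312, 29.637544631958008), 5.838331699371338) [[478.74048 195.08891]
 [481.75525 165.60509]
 [690.7765  186.97798]
 [687.7617  216.4618 ]]
[ 231  174   71   92 1903]
894 ((518.9783935546875, -172.45391845703125), (96.53166198730469, 334.4879150390625), 79.74679565429688) [[ 345.81396 -190.1798 ]
 [ 674.9603  -249.71815]
 [ 692.1428  -154.72804]
 [ 362.99646  -95.18968]]
0.046 184 [ 0.57863935 -0.18445547  0.05108466]
0.08 41 [ 0.42303622 -0.15710468  0.08916676]
foot [ 0.76640625 -0.0436971   0.02274874] [0.83392674 0.02507007 0.08651295]
bin [0.50561097 0.38396197 0.02000456] [0.66570935 0.51381929 0.06441114]
```

View pics/crop.png

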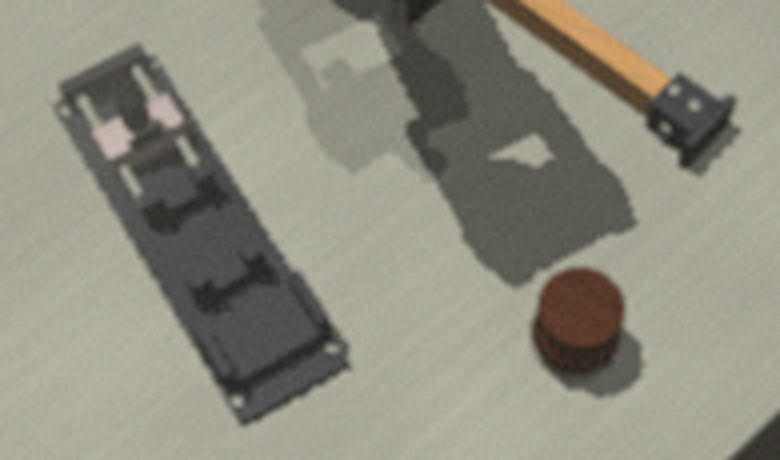

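View pics/wrist0.png

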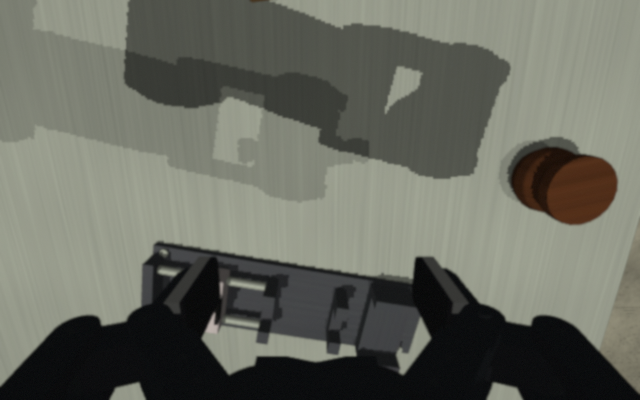

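Request:
step_arm(
  steps=[
    {"xyz": [-0.45, 0.56, 0.3], "turn": [0, 0, 0.32], "gripper": 1},
    {"xyz": [-0.45, 0.56, 0.3], "turn": [0, 0, 0.32], "gripper": 1},
    {"xyz": [-0.45, 0.56, 0.3], "turn": [0, 0, 0.32], "gripper": 1},
    {"xyz": [-0.45, 0.56, 0.3], "turn": [0, 0, 0.32], "gripper": 1},
    {"xyz": [-0.45, 0.56, 0.3], "turn": [0, 0, 0.32], "gripper": 1},
    {"xyz": [-0.45, 0.56, 0.3], "turn": [0, 0, 0.32], "gripper": 1},
    {"xyz": [-0.45, 0.56, 0.3], "turn": [0, 0, 0.32], "gripper": 1},
    {"xyz": [0, 0, 0], "turn": [0, 0, 0], "gripper": 1},
    {"xyz": [0, 0, 0], "turn": [0, 0, 0], "gripper": 1},
  ],
)

```text
time_s: 0.9
position: [0.4118, -0.147, 0.166]
tool_rot: [[0.984, -0.181, -0.001], [-0.181, -0.984, 0.001], [-0.001, -0.001, -1.0]]
ft_force: [0.2, 0.6, -0.3]
grip_width: 0.0853
```

```bash
cat > go.py <<'E'
from h import *
import sys
def rel(tgt,yaw):
    s=env.observe(); R=s['tool_rot']; d=R.T@(np.array(tgt)-s['position'])
    y=np.arctan2(R[1,0],R[0,0]); dy=(np.radians(yaw)-y+np.pi/2)%np.pi-np.pi/2
    print('t',round(s['time_s'],2),'pos',s['position'].round(4),'yaw',np.degrees(y).round(2),'w',round(s['grip_width'],4),'F',s['ft_force'].round(1),'tilt',R[:,2].round(3))
    print('tool shift units',(d/.04).round(2),'turn z units',round(-dy/.08,2))
if len(sys.argv)>1:
    a=list(map(float,sys.argv[1:])); rel(a[:3],a[3])
E
python3 go.py .423 -.157 .08 -10.25
python3 - <<'E'
from h import *
ci,im,d=grab('wrist','w1.png'); P=cloud(ci,d); np.savez('w1.npz',im=im,P=P)
c,im2,d2=grab('side'); P2=cloud(c,d2)
for Q in(P,P2):
    m=(Q[...,2]>.06)&(Q[...,2]<.1)&(abs(Q[...,0]-.423)<.03)&(abs(Q[...,1]+.157)<.03)
    if m.any(): print(m.sum(),Q[m].min(0),Q[m].max(0))
E
```

```text
t 0.9 pos [ 0.4118 -0.147   0.166 ] yaw -10.4 w 0.0853 F [ 0.2  0.6 -0.3] tilt [-0.001  0.001 -1.   ]
tool shift units [0.32 0.2  2.15] turn z units -0.03
1343 [ 0.40964608 -0.16540798  0.06002737] [ 0.43274704 -0.14214403  0.09298485]
95 [ 0.40905182 -0.16797627  0.06061283] [ 0.43297607 -0.14320071  0.09751839]
```

View pics/w1.png

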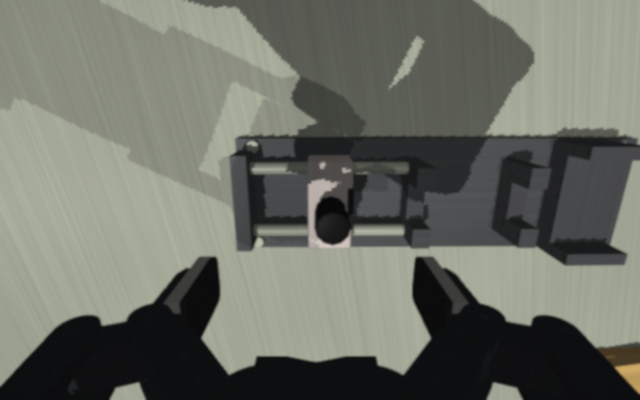

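Wrist view: the stop's inner face is at about u=250, the knob top at (332,225), saddles at u=415 and 525, and the pocket at u=560–630. I'll take the jig frame from this view.

```bash
python3 - <<'E'
from h import *
P=np.load('w1.npz')['P'].reshape(-1,3); P=P[(P[:,0]>.3)&(P[:,0]<.75)&(P[:,1]<-.08)&(P[:,1]>-.3)]
# plate rect again
D=np.load('scene0.npz');Q=cloud(cams.camera_info('scene'),D['d']).reshape(-1,3)
a=np.radians(-10.25); X=np.array([np.cos(a),np.sin(a)]); Y=np.array([-X[1],X[0]]); c=np.array([.519,-.1725])
for nm,p in(('wrist',P),('scene',Q)):
    s=(p[:,:2]-c)@X; t=(p[:,:2]-c)@Y
    print(nm)
    m=(abs(t)<.07)&(abs(s)<.2)&(p[:,2]>.046)&(p[:,2]<.056)
    h,e=np.histogram(s[m],np.arange(-.19,.191,.005)); print('tops s:',[(round(float(e[i])*1000),int(h[i])) for i in range(len(h)) if h[i]>2])
    for lo,hi in((-.03,.0),(.05,.07),(.09,.14)):
        k=m&(s>lo)&(s<hi)
        if k.any(): print('t range',lo,np.percentile(t[k],[1,99]).round(4),'s',np.percentile(s[k],[1,99]).round(4))
    k=(abs(t)<.06)&(s<-.13)&(s>-.2)&(p[:,2]>.035)&(p[:,2]<.045)
    if k.any(): print('stop s',np.percentile(s[k],[1,50,99]).round(4),'t',np.percentile(t[k],[1,99]).round(4))
    k=(p[:,2]>.005)&(p[:,2]<.014)&(abs(t)<.08)
    for lo in(-.15,-.1,-.05,0,.05,.1):
        j=k&(s>lo)&(s<lo+.03)
        if j.sum()>5: print('plate t',lo,np.percentile(t[j],[1,99]).round(4),j.sum())
    k&=abs(t)<.05
    print('plate s',np.percentile(s[k],[.5,99.5]).round(4))
E
```

```text
wrist
tops s: [(-110, 6), (-105, 3), (-100, 4), (-90, 65), (-85, 148), (-40, 102), (-35, 287), (-30, 291), (-25, 212), (45, 170), (50, 289), (55, 289), (60, 192), (90, 243), (95, 178), (100, 184), (105, 180), (110, 185), (115, 174), (120, 176), (125, 171), (130, 83), (135, 62), (140, 33)]
t range -0.03 [-0.0312  0.0327] s [-0.0299 -0.0214]
t range 0.05 [-0.0308  0.0329] s [0.0501 0.0636]
t range 0.09 [-0.0472  0.0488] s [0.0909 0.1384]
stop s [-0.1764 -0.1697 -0.1635] t [-0.0385  0.0401]
plate t -0.15 [-0.0481  0.0501] 2855
plate t -0.1 [-0.0477  0.0504] 1249
plate t -0.05 [-0.0484  0.0506] 2004
plate t 0 [-0.048   0.0503] 3689
plate t 0.05 [-0.0487  0.0503] 1175
plate t 0.1 [0.0484 0.0506] 124
plate s [-0.1713  0.1649]
scene
tops s: [(-95, 7), (-90, 7), (-85, 14), (-35, 14), (-30, 11), (-25, 15), (45, 4), (50, 15), (55, 16), (60, 11), (90, 6), (95, 10), (100, 12), (105, 7), (110, 7), (115, 11), (120, 10), (125, 12), (130, 9), (135, 9), (140, 8)]
t range -0.03 [-0.0314  0.0285] s [-0.0293 -0.0191]
t range 0.05 [-0.033  0.03 ] s [0.0502 0.0633]
t range 0.09 [-0.0497  0.0464] s [0.0913 0.1389]
stop s [-0.1775 -0.1689 -0.1618] t [-0.0416  0.0367]
plate t -0.15 [-0.0513  0.0473] 71
plate t -0.1 [-0.0517  0.0475] 115
plate t -0.05 [-0.0519  0.0475] 104
plate t 0 [-0.0513  0.047 ] 222
plate t 0.05 [-0.051   0.0471] 173
plate t 0.1 [-0.0703 -0.0493] 11
plate s [-1.2836  0.2781]
```

Request:
step_arm(
  steps=[
    {"xyz": [0.12, 0.11, 0.8], "turn": [0, 0, 0], "gripper": 1},
    {"xyz": [0.12, 0.11, 0.8], "turn": [0, 0, 0], "gripper": 1},
    {"xyz": [0, 0, 0.5], "turn": [0, 0, 0], "gripper": 1},
    {"xyz": [0, 0, 0], "turn": [0, 0, 0], "gripper": 1},
    {"xyz": [0, 0, 0], "turn": [0, 0, 0], "gripper": -1},
    {"xyz": [0, 0, 0], "turn": [0, 0, 0], "gripper": -1},
    {"xyz": [0, 0, 0], "turn": [0, 0, 0], "gripper": -1},
    {"xyz": [0, 0, 0], "turn": [0, 0, 0], "gripper": -1},
    {"xyz": [0, 0, 0], "turn": [0, 0, 0], "gripper": -1},
    {"xyz": [0, 0, 0], "turn": [0, 0, 0], "gripper": -1},
  ],
  squeeze=20,
)

```text
time_s: 1.83
position: [0.4207, -0.157, 0.0832]
tool_rot: [[0.984, -0.178, 0.001], [-0.178, -0.984, -0.001], [0.001, 0.001, -1.0]]
ft_force: [-1.3, 1.7, 6.5]
grip_width: 0.0231
```

Request:
step_arm(
  steps=[
    {"xyz": [-0.25, 0, 0], "turn": [0, 0, 0], "gripper": -1},
    {"xyz": [-0.25, 0, 0], "turn": [0, 0, 0], "gripper": -1},
    {"xyz": [-0.25, 0, 0], "turn": [0, 0, 0], "gripper": -1},
    {"xyz": [-0.25, 0, 0], "turn": [0, 0, 0], "gripper": -1},
    {"xyz": [-0.1, 0, 0], "turn": [0, 0, 0], "gripper": -1},
    {"xyz": [0, 0, 0], "turn": [0, 0, 0], "gripper": -1},
  ],
)

```text
time_s: 2.33
position: [0.377, -0.149, 0.0832]
tool_rot: [[0.984, -0.179, 0.001], [-0.179, -0.984, -0.001], [0.002, 0.001, -1.0]]
ft_force: [-1.9, 1.6, 11.1]
grip_width: 0.0233
```

Request:
step_arm(
  steps=[
    {"xyz": [-0.08, 0, 0], "turn": [0, 0, 0], "gripper": -1},
    {"xyz": [-0.08, 0, 0], "turn": [0, 0, 0], "gripper": -1},
    {"xyz": [0, 0, 0], "turn": [0, 0, 0], "gripper": -1},
  ],
)

```text
time_s: 2.58
position: [0.3744, -0.1488, 0.0833]
tool_rot: [[0.984, -0.18, 0.01], [-0.18, -0.984, -0.003], [0.01, 0.001, -1.0]]
ft_force: [22.1, 7.2, -5.5]
grip_width: 0.0236
```

Request:
step_arm(
  steps=[
    {"xyz": [0, 0, 0], "turn": [0, 0, 0], "gripper": 1},
    {"xyz": [0, 0, 0], "turn": [0, 0, 0], "gripper": 1},
    {"xyz": [0, 0, 0], "turn": [0, 0, 0], "gripper": 1},
    {"xyz": [0, 0, 0], "turn": [0, 0, 0], "gripper": 1},
    {"xyz": [0, 0, 0], "turn": [0, 0, 0], "gripper": 1},
    {"xyz": [0, 0, -0.5], "turn": [0, 0, 0], "gripper": 1},
    {"xyz": [0, 0, -1], "turn": [0, 0, 0], "gripper": 1},
    {"xyz": [0, 0, -1], "turn": [0, 0, 0], "gripper": 1},
    {"xyz": [0, 0, -1], "turn": [0, 0, 0], "gripper": 1},
    {"xyz": [0, 0, 0], "turn": [0, 0, 0], "gripper": 1},
  ],
)

```text
time_s: 3.42
position: [0.3725, -0.1492, 0.2287]
tool_rot: [[0.984, -0.178, 0.009], [-0.178, -0.984, -0.008], [0.011, 0.006, -1.0]]
ft_force: [0.8, -0.2, 0.8]
grip_width: 0.0854
```

```bash
python3 - <<'E'
from h import *
a=np.radians(-10.25); X=np.array([np.cos(a),np.sin(a)]); c=np.array([.519,-.1725])
for n in('wrist','scene','side'):
    ci,im,d=grab(n); Q=cloud(ci,d); 
    m=(Q[...,2]>.06)&(Q[...,2]<.098)&(abs(Q[...,0]-.375)<.03)&(abs(Q[...,1]+.148)<.03)
    s=(Q[m][:,:2]-c)@X; print(n,m.sum(),np.percentile(s,[1,99]) if m.any() else '')
    k=(Q[...,2]>.04)&(Q[...,2]<.048); t=(Q[...,:2]-c)@np.array([-X[1],X[0]]); s=(Q[...,:2]-c)@X; k&=(abs(t)<.04)&(s<-.05)&(s>-.165); print('block',np.percentile(s[k],[1,50,99]) if k.any() else '')
print(env.observe()['q'].round(1))
E
python3 go.py .6644 .1992 .2 -84.16
```

```text
wrist 786 [-0.15712555 -0.13559206]
block [-0.16364431 -0.14788296 -0.12914779]
scene 65 [-0.15577248 -0.13266424]
block [-0.1635825  -0.14413927 -0.1270111 ]
side 93 [-0.15772098 -0.13513459]
block [-0.16448156 -0.15198685 -0.1289873 ]
[-38.9   8.1  98.9  -0.   73.  -28.6]
t 3.57 pos [ 0.3705 -0.1477  0.2221] yaw -10.27 w 0.0855 F [ 0.  -0.1 -0. ] tilt [-0.  0. -1.]
tool shift units [ 5.68 -9.84  0.55] turn z units 16.12
```

Request:
step_arm(
  steps=[
    {"xyz": [0.47, -0.82, 0], "turn": [0, 0, 0], "gripper": 1},
    {"xyz": [0.47, -0.82, 0], "turn": [0, 0, 0], "gripper": 1},
    {"xyz": [0.47, -0.82, 0], "turn": [0, 0, 0], "gripper": 1},
    {"xyz": [0.47, -0.82, 0], "turn": [0, 0, 0], "gripper": 1},
    {"xyz": [0.47, -0.82, 0], "turn": [0, 0, 0], "gripper": 1},
    {"xyz": [0.47, -0.82, 0], "turn": [0, 0, 0], "gripper": 1},
    {"xyz": [0.47, -0.82, 0], "turn": [0, 0, 0], "gripper": 1},
    {"xyz": [0.47, -0.82, 0], "turn": [0, 0, 0], "gripper": 1},
    {"xyz": [0.47, -0.82, 0], "turn": [0, 0, 0], "gripper": 1},
    {"xyz": [0.47, -0.82, 0], "turn": [0, 0, 0], "gripper": 1},
    {"xyz": [0.47, -0.82, 0], "turn": [0, 0, 0], "gripper": 1},
    {"xyz": [0.47, -0.82, 0], "turn": [0, 0, 0], "gripper": 1},
  ],
)

```text
time_s: 4.57
position: [0.6633, 0.2008, 0.2197]
tool_rot: [[0.984, -0.178, -0.004], [-0.178, -0.984, -0.001], [-0.004, 0.001, -1.0]]
ft_force: [0.2, -0.4, 0.3]
grip_width: 0.0855
```

Request:
step_arm(
  steps=[
    {"xyz": [0, 0, 0], "turn": [0, 0, 0.95], "gripper": 1},
    {"xyz": [0, 0, 0], "turn": [0, 0, 0.95], "gripper": 1},
    {"xyz": [0, 0, 0], "turn": [0, 0, 0.95], "gripper": 1},
    {"xyz": [0, 0, 0], "turn": [0, 0, 0.95], "gripper": 1},
    {"xyz": [0, 0, 0], "turn": [0, 0, 0.95], "gripper": 1},
    {"xyz": [0, 0, 0], "turn": [0, 0, 0.95], "gripper": 1},
    {"xyz": [0, 0, 0], "turn": [0, 0, 0.95], "gripper": 1},
    {"xyz": [0, 0, 0], "turn": [0, 0, 0.95], "gripper": 1},
    {"xyz": [0, 0, 0], "turn": [0, 0, 0.95], "gripper": 1},
    {"xyz": [0, 0, 0], "turn": [0, 0, 0.95], "gripper": 1},
    {"xyz": [0, 0, 0], "turn": [0, 0, 0.95], "gripper": 1},
    {"xyz": [0, 0, 0], "turn": [0, 0, 0.95], "gripper": 1},
    {"xyz": [0, 0, 0], "turn": [0, 0, 0.95], "gripper": 1},
    {"xyz": [0, 0, 0], "turn": [0, 0, 0.95], "gripper": 1},
    {"xyz": [0, 0, 0], "turn": [0, 0, 0.95], "gripper": 1},
    {"xyz": [0, 0, 0], "turn": [0, 0, 0.95], "gripper": 1},
    {"xyz": [0, 0, 0], "turn": [0, 0, 0.92], "gripper": 1},
    {"xyz": [0, 0, 0], "turn": [0, 0, 0], "gripper": 1},
    {"xyz": [0, 0, 0], "turn": [0, 0, 0], "gripper": 1},
  ],
)

```text
time_s: 6.15
position: [0.6627, 0.1991, 0.2204]
tool_rot: [[0.104, -0.995, -0.003], [-0.995, -0.104, -0.0], [0.0, 0.003, -1.0]]
ft_force: [0.8, 0.6, -0.2]
grip_width: 0.0856
```

```bash
python3 - <<'E'
from h import *
for n in('wrist','scene','side'):
    ci,im,d=grab(n,n+'2.png'); P=cloud(ci,d)
    hsv=cv2.cvtColor(im,cv2.COLOR_RGB2HSV); h,s,v=[hsv[...,i].astype(int) for i in range(3)]
    box=(abs(P[...,0]-.6)<.17)&(abs(P[...,1]-.19)<.07)
    m=(h>5)&(h<28)&(s>80)&(P[...,2]>.035)&(P[...,2]<.046)&box
    if m.sum()<20: print(n,'few',m.sum()); continue
    p=P[m]; q=p[:,:2]
    r=cv2.minAreaRect(q.astype(np.float32)*1000); print(n,m.sum(),r)
    c=q.mean(0); e=np.linalg.svd(q-c,full_matrices=False)[2][0]; e*=np.sign(e[0]); f=np.array([-e[1],e[0]])
    a=(q-c)@e; t=(q-c)@f; A=np.percentile(a,[.5,99.5]); T=np.percentile(t,[1,99])
    print(' yaw',np.degrees(np.arctan2(e[1],e[0])),'len',np.diff(A),'wid',np.diff(T)); 
    print(' balance from bracket',c+e*(A[1]-.025)+f*T.mean(),' from bare',c+e*(A[0]+.185)+f*T.mean())
    k=(v<90)&(P[...,2]>.038)&(P[...,2]<.05)&box; k&=((P[...,:2]-c)@e>0); b=(P[k][:,:2]-c)@e; print(' bracket top',k.sum(),np.percentile(b,[1,99])+0 if k.any() else '', 'wood end',A[1])
E
python3 go.py .6644 .1992 .022 -84.16
```

```text
wrist 4754 ((587.696533203125, 194.28990173339844), (209.44754028320312, 25.830873489379883), 6.1559858322143555)
 yaw 6.176829763051134 len [0.20602392] wid [0.02508062]
 balance from bracket [0.66531532 0.20257677]  from bare [0.66926831 0.20300459]
 bracket top 5222 [0.00989629 0.14930145] wood end 0.0940307171795939
scene 357 ((587.4135131835938, 190.36724853515625), (210.54383850097656, 28.65715789794922), 6.195675373077393)
 yaw 6.12961089855857 len [0.20410345] wid [0.0275922]
 balance from bracket [0.66343657 0.19848035]  from bare [0.66929941 0.19910997]
 bracket top 281 [0.0194805  0.15629777] wood end 0.09946218671562351
side 363 ((587.5147705078125, 192.9889678955078), (212.93161010742188, 34.76896667480469), 6.2541375160217285)
 yaw 5.995587810955951 len [0.20978952] wid [0.03151125]
 balance from bracket [0.66629127 0.20154663]  from bare [0.66650059 0.20156862]
 bracket top 295 [0.00211473 0.16103339] wood end 0.10782086648564865
t 6.3 pos [0.6628 0.1992 0.2215] yaw -84.07 w 0.0852 F [ 0.5  0.8 -0.1] tilt [-0.001 -0.    -1.   ]
tool shift units [ 0.   -0.05  4.99] turn z units 0.02
```

View pics/wrist2.png

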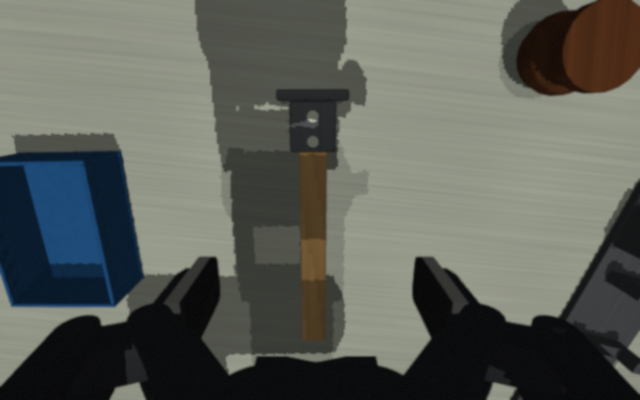

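Request:
step_arm(
  steps=[
    {"xyz": [-0.05, -0.11, 0.8], "turn": [0, 0, -0.05], "gripper": 1},
    {"xyz": [0, 0, 0.8], "turn": [0, 0, 0], "gripper": 1},
    {"xyz": [0, 0, 0.8], "turn": [0, 0, 0], "gripper": 1},
    {"xyz": [0, 0, 0.8], "turn": [0, 0, 0], "gripper": 1},
    {"xyz": [0, 0, 0.8], "turn": [0, 0, 0], "gripper": 1},
    {"xyz": [0, 0, 0.5], "turn": [0, 0, 0], "gripper": 1},
    {"xyz": [0, 0, 0.4], "turn": [0, 0, 0], "gripper": 1},
    {"xyz": [0, 0, 0], "turn": [0, 0, 0], "gripper": 1},
    {"xyz": [0, 0, 0], "turn": [0, 0, 0], "gripper": 1},
  ],
)

```text
time_s: 7.05
position: [0.6669, 0.2016, 0.0259]
tool_rot: [[0.106, -0.994, -0.001], [-0.994, -0.106, -0.0], [-0.0, 0.001, -1.0]]
ft_force: [-0.3, 0.2, -0.1]
grip_width: 0.0857
```

Request:
step_arm(
  steps=[
    {"xyz": [0, 0, 0], "turn": [0, 0, 0], "gripper": -1},
    {"xyz": [0, 0, 0], "turn": [0, 0, 0], "gripper": -1},
    {"xyz": [0, 0, 0], "turn": [0, 0, 0], "gripper": -1},
    {"xyz": [0, 0, 0], "turn": [0, 0, 0], "gripper": -1},
    {"xyz": [0, 0, 0], "turn": [0, 0, 0], "gripper": -1},
    {"xyz": [0, 0, 0], "turn": [0, 0, 0], "gripper": -1},
    {"xyz": [0, 0, 0], "turn": [0, 0, 0], "gripper": -1},
    {"xyz": [0, 0, 0], "turn": [0, 0, 0], "gripper": -1},
  ],
  squeeze=70,
)

```text
time_s: 7.72
position: [0.6675, 0.2018, 0.0272]
tool_rot: [[0.106, -0.994, 0.001], [-0.994, -0.106, 0.0], [-0.0, -0.001, -1.0]]
ft_force: [-1.4, 0.1, 6.1]
grip_width: 0.025
```

```bash
python3 go.py .667 .2015 .024 -83.85; python3 -c "
from h import *
grab('wrist','w3.png')"
```

```text
t 7.72 pos [0.6675 0.2018 0.0272] yaw -83.92 w 0.025 F [-1.4  0.1  6.1] tilt [ 0.001  0.    -1.   ]
tool shift units [0.01 0.01 0.08] turn z units -0.02
```

View pics/w3.png

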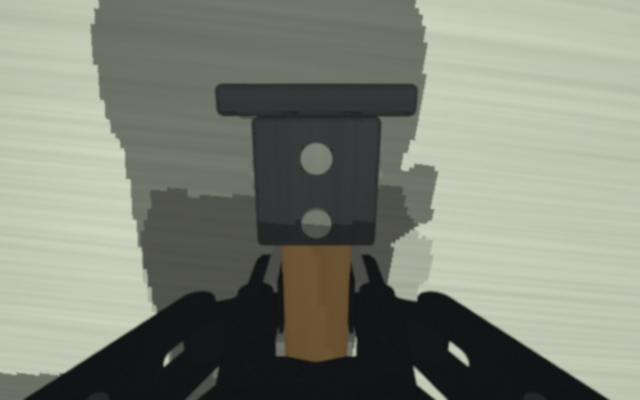

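Both pads are on the bar (opening 25 mm), and the sleeve edge is at row 245. I'll check how far that edge is from the grasp point.

```bash
python3 - <<'E'
from h import *
ci=cams.camera_info('wrist'); s=env.observe()
for z in(.040,.044): print(s['tool_rot'].T@(plane(ci,[[316,246]],z)[0]-s['position'])*1000)
E
```

```text
[  0.07434727 -23.13475539 -12.74014134]
[  0.07043143 -24.96545875 -16.73745583]
```

Request:
step_arm(
  steps=[
    {"xyz": [0, 0, -0.2], "turn": [0, 0, 0], "gripper": -1},
    {"xyz": [0, 0, -0.2], "turn": [0, 0, 0], "gripper": -1},
    {"xyz": [0, 0, 0], "turn": [0, 0, 0], "gripper": -1},
    {"xyz": [0, 0, 0], "turn": [0, 0, 0], "gripper": -1},
  ],
)

```text
time_s: 8.1
position: [0.6672, 0.2016, 0.0427]
tool_rot: [[0.106, -0.994, 0.0], [-0.994, -0.106, -0.0], [0.0, -0.0, -1.0]]
ft_force: [-0.2, 0.3, -4.7]
grip_width: 0.0251
```

Request:
step_arm(
  steps=[
    {"xyz": [0, 0, -0.3], "turn": [0, 0, 0], "gripper": -1},
    {"xyz": [0, 0, -0.4], "turn": [0, 0, 0], "gripper": -1},
    {"xyz": [0, 0, -0.4], "turn": [0, 0, 0], "gripper": -1},
    {"xyz": [0, 0, -0.4], "turn": [0, 0, 0], "gripper": -1},
    {"xyz": [0, 0, -0.4], "turn": [0, 0, 0], "gripper": -1},
    {"xyz": [0, 0, -0.25], "turn": [0, 0, 0.15], "gripper": -1},
    {"xyz": [0, 0, 0], "turn": [0, 0, 0.3], "gripper": -1},
    {"xyz": [0, 0, 0], "turn": [0, 0, 0.4], "gripper": -1},
    {"xyz": [0, 0, 0], "turn": [0, 0, 0.4], "gripper": -1},
    {"xyz": [0, 0, 0], "turn": [0, 0, 0.4], "gripper": -1},
    {"xyz": [0, 0, 0], "turn": [0, 0, 0.4], "gripper": -1},
    {"xyz": [0, 0, 0], "turn": [0, 0, 0.4], "gripper": -1},
    {"xyz": [0, 0, 0], "turn": [0, 0, 0.4], "gripper": -1},
    {"xyz": [0, 0, 0], "turn": [0, 0, 0.4], "gripper": -1},
    {"xyz": [0, 0, 0], "turn": [0, 0, 0.25], "gripper": -1},
    {"xyz": [0, 0, 0], "turn": [0, 0, 0.1], "gripper": -1},
    {"xyz": [0, 0, 0], "turn": [0, 0, 0], "gripper": -1},
    {"xyz": [0, 0, 0], "turn": [0, 0, 0], "gripper": -1},
  ],
)

```text
time_s: 9.6
position: [0.667, 0.2016, 0.128]
tool_rot: [[-0.181, -0.984, -0.0], [-0.984, 0.181, -0.0], [0.0, 0.0, -1.0]]
ft_force: [0.8, 0.3, -3.7]
grip_width: 0.0249
```

```bash
python3 go.py .583 -.1841 .129 -100.25
```

```text
t 9.6 pos [0.667  0.2016 0.128 ] yaw -100.41 w 0.0249 F [ 0.8  0.3 -3.7] tilt [-0. -0. -1.]
tool shift units [ 9.86  0.32 -0.02] turn z units -0.04
```

Request:
step_arm(
  steps=[
    {"xyz": [0.2, 0.02, 0], "turn": [0, 0, 0], "gripper": -1},
    {"xyz": [0.4, 0.02, 0], "turn": [0, 0, 0], "gripper": -1},
    {"xyz": [0.6, 0.02, 0], "turn": [0, 0, 0], "gripper": -1},
    {"xyz": [0.6, 0.02, 0], "turn": [0, 0, 0], "gripper": -1},
    {"xyz": [0.6, 0.02, 0], "turn": [0, 0, 0], "gripper": -1},
    {"xyz": [0.6, 0.02, 0], "turn": [0, 0, 0], "gripper": -1},
    {"xyz": [0.6, 0.02, 0], "turn": [0, 0, 0], "gripper": -1},
    {"xyz": [0.6, 0.02, 0], "turn": [0, 0, 0], "gripper": -1},
    {"xyz": [0.6, 0.02, 0], "turn": [0, 0, 0], "gripper": -1},
    {"xyz": [0.6, 0.02, 0], "turn": [0, 0, 0], "gripper": -1},
    {"xyz": [0.6, 0.02, 0], "turn": [0, 0, 0], "gripper": -1},
    {"xyz": [0.6, 0.02, 0], "turn": [0, 0, 0], "gripper": -1},
    {"xyz": [0.6, 0.02, 0], "turn": [0, 0, 0], "gripper": -1},
    {"xyz": [0.6, 0.02, 0], "turn": [0, 0, 0], "gripper": -1},
    {"xyz": [0.6, 0.02, 0], "turn": [0, 0, 0], "gripper": -1},
    {"xyz": [0.6, 0.02, 0], "turn": [0, 0, 0], "gripper": -1},
    {"xyz": [0.45, 0, 0], "turn": [0, 0, -0.04], "gripper": -1},
    {"xyz": [0.25, 0, 0], "turn": [0, 0, 0], "gripper": -1},
    {"xyz": [0.12, 0, 0], "turn": [0, 0, 0], "gripper": -1},
    {"xyz": [0.04, 0, 0], "turn": [0, 0, 0], "gripper": -1},
  ],
)

```text
time_s: 11.27
position: [0.583, -0.1844, 0.1284]
tool_rot: [[-0.179, -0.984, 0.0], [-0.984, 0.179, 0.0], [-0.0, -0.0, -1.0]]
ft_force: [0.3, 0.9, -4.0]
grip_width: 0.0251
```

Request:
step_arm(
  steps=[
    {"xyz": [0, 0, 0], "turn": [0, 0, 0], "gripper": -1},
    {"xyz": [0, 0, 0], "turn": [0, 0, 0], "gripper": -1},
    {"xyz": [0, 0, 0], "turn": [0, 0, 0], "gripper": -1},
    {"xyz": [0, 0, 0], "turn": [0, 0, 0], "gripper": -1},
  ],
)

```text
time_s: 11.6
position: [0.5834, -0.1831, 0.1284]
tool_rot: [[-0.177, -0.984, -0.0], [-0.984, 0.177, 0.0], [-0.0, 0.0, -1.0]]
ft_force: [0.5, -0.0, -4.0]
grip_width: 0.0249
```

```bash
python3 go.py .583 -.1841 .129 -100.25; python3 - <<'E'
from h import *
a=np.radians(-10.25); X=np.array([np.cos(a),np.sin(a)]); Y=np.array([-X[1],X[0]]); c=np.array([.519,-.1725])
for n in('scene','side'):
    ci,im,d=grab(n,n+'4.png'); P=cloud(ci,d); s=(P[...,:2]-c)@X; t=(P[...,:2]-c)@Y; z=P[...,2]
    hsv=cv2.cvtColor(im,cv2.COLOR_RGB2HSV)
    m=(hsv[...,0]>5)&(hsv[...,0]<28)&(hsv[...,1]>80)&(abs(t)<.05)&(abs(s)<.2)&(z>.09)&(z<.18)
    k=m&(z>np.percentile(z[m],60)-.006)
    pf=np.polyfit(s[k],z[k],1); pt=np.polyfit(s[k],t[k],1)
    print(n,m.sum(),'s range',np.percentile(s[m],[.5,99.5]),'top z at 0.065',np.polyval(pf,.065),'pitch',pf[0],'yaw off',pt[0],'t',np.polyval(pt,.065))
    b=(hsv[...,2]<90)&(abs(t)<.045)&(s>.085)&(s<.2)&(z>.125)&(z<.16)
    if b.any(): print(' bracket s',np.percentile(s[b],[1,99]),'z',np.percentile(z[b],[50,95]))
    kb=(z>.06)&(z<.098)&(s<-.12)&(s>-.17)&(abs(t)<.02)
    if kb.any(): print(' knob',np.percentile(s[kb],[1,99]))
cv2.imwrite('pics/end.png',cv2.resize(cv2.imread('pics/side4.png')[170:320,220:420],None,fx=4,fy=4))
E
```

```text
t 11.6 pos [ 0.5834 -0.1831  0.1284] yaw -100.18 w 0.0249 F [ 0.5 -0.  -4. ] tilt [-0.  0. -1.]
tool shift units [ 0.03  0.   -0.02] turn z units 0.01
scene 81 s range [0.05091032 0.08571644] top z at 0.065 0.1406581662599111 pitch 0.005683696132964371 yaw off -0.2111586967405884 t 0.0027368168089766786
 bracket s [0.08562092 0.14459875] z [0.14389419 0.14836759]
side 959 s range [-0.12049386  0.08015027] top z at 0.065 0.1430290203903106 pitch 0.015914513254681614 yaw off -0.011863973330763056 t -0.0028419075281234185
 bracket s [0.0928247  0.14301918] z [0.14492509 0.1499406 ]
 knob [-0.15715501 -0.13490633]
```

View pics/end.png

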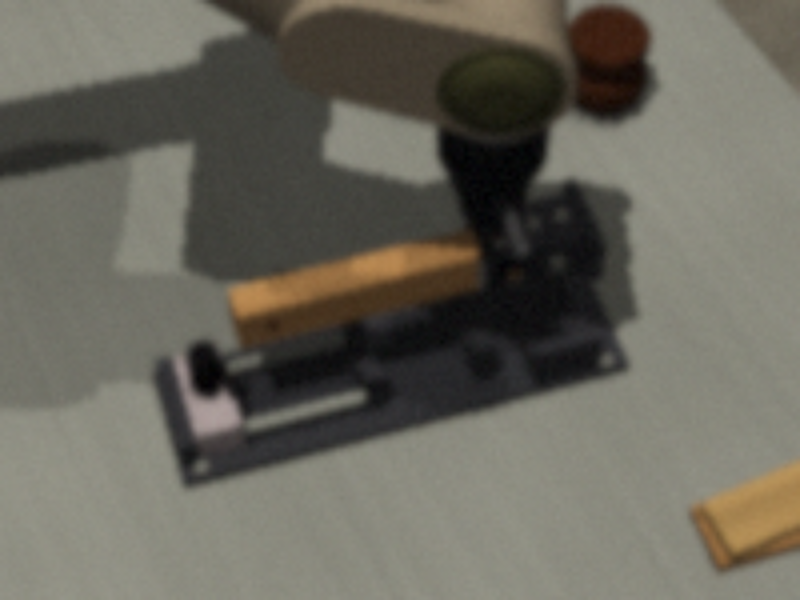

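The rail hangs level over the saddles, with its bracket over the pocket, and the clamp is against the stop. Handing in.

```bash
python3 -c "
from h import *
s=env.observe();print(s['qvel'].round(2),s['grip_width']);print(order.close_job())"
```

```text
[-0.19 -0.04  0.03  0.04  0.01 -0.  ] 0.024927134339136712
the job is handed in; nothing more can be done
None
```

I handed the job in at about 12 s with the rail held over the jig. No verdict was reported, so the checks below are my own measurements.

- **Clamp:** I gripped the knob and slid it outwards until the push rose to about 22 N. The clamp block's outer face then lay about 1 mm from the stop face. A last camera check still had the knob about 146 mm from the jig origin on the stop side, unchanged.
- **Grasp:** The bracket's sleeve edge is 23–25 mm from the grasp point (25 mm is the balance point). The grip is 70 N, with the opening at 25 mm.
- **Final pose:** The gripper is within about 1 mm of straight above the seat and 0.1° off the jig's line. The rail's top is about 141–143 mm above the bench, so its underside is roughly 5 cm above the saddles. The side camera shows it level to about 0.016 rad.
- **Disagreement:** The scene camera's fit gave 0.21 rad off line. It saw only a 35 mm stretch of the bar, so I discounted it; the side camera, which saw the whole bar, gave 0.012 rad. The two cameras also differed by about 5 mm on the rail's sideways position, about 3 mm either side of centre and well inside the 25 mm limit.
- **Other objects:** The moves kept clear of the bystanders, but I did not measure their positions again at the end.

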